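Pack the last tile by feel and pick the packer that fills the box

ROBOT

A 6-joint arm with a two-finger parallel gripper is mounted at the origin on a cart in front of the work surface, level with it; the furniture and walls round the work are solid. World frame = base frame: x ahead of the robot, y to its left, z up, the work surface at z = 0. Lengths are in mm, angles in degrees, forces in N, time in s.
With the tool pointing down it reaches from about 300 to 850 mm from the base axis. Payload 4.2 kg.
Tool frame: the origin (TCP) lies between the finger pads; the fingertips stand 14 mm ahead of it and the grasp point (between the pads) lies 5 mm behind it; z points along the fingers, y is the line along which they close (so a half turn about z gives the same grasp; the last joint's range is limited). The gripper opens to 91 mm and grips with 3 to 60 N. Pads are 32 mm wide; open, the fingers measure 118 mm over their backs; the gripper's body (76 mm by 178 mm) begins 60 mm behind the grasp point.
Start: joints at [-74.313, 18.312, 89.639, -0, 72.044, -1.146], TCP at [166.518, -550.376, 227.976] pointing down, gripper open.
Joint ranges: [-177.97, 177.97], [-48.28, 115.42], [12.27, 149.76], [-77.06, 257.06], [2.81, 150.46], [-146.56, 146.56]. Speed limits (degrees/s): [147.25, 147.25, 180, 180, 180, 180].

INTERFACE

Orientations are given as [roll, pitch, yaw] about the fixed x, y, z axes, in that order (R = Rz(yaw) Ry(pitch) Rx(roll)).
In Python, from workcell import * gives the robot as it stands. The module is installed in compiled form; this text tells all that it offers.
- The arm moves only by the tool send_rows, never from a script. Its argument "deltas" is a list of rows, each a list of 2 entries, a list of its own where there are three numbers: the shift along the tool's x, y, z normalised to -1 to 1, where 1 is 0.5 m, then the turn, a rotation vector about the tool's x, y, z normalised to -1 to 1, where 1 is 0.5 rad. A call has 1 to 10 rows; each row shifts and turns the commanded pose from where the row before left it, along the tool's axes as they then stand; what a row does not reach is not made up. A row lasts 1/10 s, in which the tool goes at most 50 mm and 8.59 degrees, less where a joint would pass 70% of its speed; a pose out of reach is approached as far as the arm can. A call with a number of a shift or a turn outside -1 to 1 is refused whole. A call with a gripper value outside its range is refused whole. "grip" is the closure, from 0 (fully open) to 1 (shut), set as the call begins (left out, the last holds). The fingers move at their own pace and stop on an object; "grip_force" is the grip in N (left out, the last holds). Time passes only in rows, so rows that do not move let the fingers close. It gives the time, the measured TCP pose, the force, the opening and the grip force at its end, in the units of the state.
- state(): the state, without advancing time (a new reading comes with each control period).
- grab_frame(name): name is "scene" or "side" or "wrist"; returns the picture (480x640x3 uint8, red, green, blue); there is no depth.
- calibration(name): a dict with "mtx" (3x3 intrinsics, pixels), "D" ([k1, k2, p1, p2, k3] as OpenCV has them; the pictures are not rectified), "R" (3x3) and "t" (3): a world point X has camera coordinates R X + t. Camera axes: x right, y down, z forward; pixel columns grow to the right and rows downward; lengths in mm; the calibration is good to about 2 mm. A picture is of the moment at which its call begins: read the wrist's pose just before it. calibration takes no time and is no camera call; for the wrist camera it gives the pose at the moment of the call.
- job_done(): hands the job in; it is judged then, once.
Trained networks look in the newest picture that a camera, given by its name, has taken for a name from the list of things; names that differ only in an ending like _2 or _b are one class to them, and where a whole thing is asked for, a point or a joint stands for the part that bears it (a point fixed in the world has none). Each returns a list of dicts, best first, with "p" (0 to 1); they miss things now and then, are a little off and sometimes report something else, mostly with a low value. They report only what shows in the picture. A call takes as long as a camera call.
- trace(camera, label): "pixels" (480x640 bool, what is visible of it) and "bbox" ([left, top, width, height] in pixels, round what is visible of it).
The state is a dict: "time_s": time; "qpos": joint angles; "qvel": joint speeds; "effort": joint torques, N m; "ee_pos": TCP position; "ee_rot": TCP orientation; "force": force on the tool from outside, world axes, zero at the start; "torque": the same for the moment, N m; "gripper_width": finger opening in mm; "gripper_force": force on a finger pad.
Only numpy, scipy, OpenCV 4.12 (cv2) and the standard library are available. Lean on these libraries where they do the work, as an engineer would, in place of code of your own. Each camera call takes 0.05 s, during which the arm holds its last target. There are 200 camera calls.

TASK

Slide the glazed tile out of the kiln rack, put it down, take it again by its middle and lay it glaze up and flat on the pile in the packing box: nobody knows how high the pile stands, so feel for its top with the tile and let go only once it rests there, without dropping the tile or pressing hard. Then, so that the lid will hold the pile tight, gently lay in the middle on top of it, flat and square with the box, the thickest of the three wooden packers that does not stand above the box's rim. The other two packers stay on the bench; leave the mug, the tape and the bottle alone.

Things in the scene. Friction and masses are not known exactly. Their poses are not given: they have to be found in the camera images.
- packing_box: plywood packing box, open at the top, fixed on the bench: inside 168 mm long (its x) by 72 mm wide (its y), walls 10 mm, rim 84 mm above the bench. Origin: centre of its underside; z up. In the middle of each long side a notch 56 mm wide runs from the rim down to 18 mm above the bench: only there can fingers go down beside a thing they hold, and open outwards
- box_mouth (a point): centre of the packing box's mouth, level with the rim, 84 mm above the bench; axes as the box. Below it a pile of tiles like the glazed one lies flat and centred in the box and does not shift. How many and how thick is unknown: the pile's top is anywhere from 34 to 58 mm above the bench (50 to 26 mm below this point); no reading of it is given
- glazed_tile: teal glazed tile, terracotta underside, 160 mm long (its x), 64 wide (its y), 12 thick, about 0.25 kg. Origin: centre of its underside; z up, out of the glaze. At first it lies glaze up in the rack's lower tier, underside 10 mm above the bench; its -x end sticks out of the front by 66 to 70 mm and can be gripped there from above, across the width
- kiln_rack: fireclay tile rack, fixed on the bench: 100 mm deep (its x), 96 wide (its y), 54 high. Origin: centre of its underside; z up. Its open front faces its -x, at x = -50 mm; the tile slides out along -x. Floor of the lower tier 10 mm above the bench, side walls 76 mm apart, ledges of the upper tier 28 mm above the bench
- packer_thin: the thinnest of three loose wooden packers: a flat board 90 mm long (its x), 60 mm wide (its y), 14 mm thick, about 0.1 kg, lying flat on the bench. Origin: centre of its underside; z up. Which of the three lies where varies
- packer_middle: the middle one of three loose wooden packers: a flat board 90 mm long (its x), 60 mm wide (its y), 22 mm thick, about 0.1 kg, lying flat on the bench. Origin: centre of its underside; z up. Which of the three lies where varies
- packer_thick: the thickest of three loose wooden packers: a flat board 90 mm long (its x), 60 mm wide (its y), 30 mm thick, about 0.1 kg, lying flat on the bench. Origin: centre of its underside; z up. Which of the three lies where varies
- cream_mug: a cream pottery mug, 64 x 93 x 51 mm high, loose, a bystander; origin: centre of its underside
- tape_roll: a roll of masking tape lying flat, 98 mm across, 25 mm high, loose, a bystander; origin: centre of its underside
- slip: a white squeeze bottle with a red nozzle, 66 mm across, 200 mm high, loose, a bystander; origin: centre of its underside

How it is judged (in metres and radians):
On the way, in this order (a step that is already met when the one before it is completed fails the run):
1. the glazed tile is out of the rack and put down flat on the bench, let go (height (world z) of glazed_tile below 0.004 m and angle between glazed_tile's own z axis and vertical below 0.05 rad and contact force between glazed_tile and the fingers below 0.05 N and x of glazed_tile in the frame of kiln_rack below -0.125 m), for 0.05 s.
2. the glazed tile lies flat on the pile in the packing box, let go (x of glazed_tile in the frame of packing_box between -0.006 and 0.006 m and y of glazed_tile in the frame of packing_box between -0.006 and 0.006 m and z of glazed_tile in the frame of packing_box above 0.03 m and angle between glazed_tile's own z axis and vertical below 0.05 rad and contact force between glazed_tile and packing_box above 0.5 N and contact force between glazed_tile and the fingers below 0.05 N and linear speed of glazed_tile below 0.02 m/s), for 0.1 s.
At the end, for the whole second after the job is handed in: Tile at rest on the pile, glaze up, flat (0.05 rad), within 6 mm of the box's centre line each way. One packer flat on it, within 25 mm along and 10 mm across the box of its centre, square to 0.2 rad, top at most 1.5 mm above and 10 mm below the rim. Other packers on the bench (x of glazed_tile in the frame of packing_box between -0.006 and 0.006 m and y of glazed_tile in the frame of packing_box between -0.006 and 0.006 m and z of glazed_tile in the frame of packing_box above 0.03 m and angle between glazed_tile's own z axis and vertical below 0.05 rad and contact force between glazed_tile and packing_box above 0.5 N and linear speed of glazed_tile below 0.02 m/s and ((x of packer_thin in the frame of packing_box between -0.025 and 0.025 m and y of packer_thin in the frame of packing_box between -0.01 and 0.01 m and z of packer_thin in the frame of packing_box between 0.06 and 0.0715 m and angle between packer_thin's own z axis and vertical below 0.06 rad and angle between the x axis of packer_thin and the x axis of packing_box, either way round below 0.2 rad and contact force between packer_thin and glazed_tile above 0.1 N and linear speed of packer_thin below 0.02 m/s and height (world z) of each of packer_middle, packer_thick below 0.006 m) or (x of packer_middle in the frame of packing_box between -0.025 and 0.025 m and y of packer_middle in the frame of packing_box between -0.01 and 0.01 m and z of packer_middle in the frame of packing_box between 0.052 and 0.0635 m and angle between packer_middle's own z axis and vertical below 0.06 rad and angle between the x axis of packer_middle and the x axis of packing_box, either way round below 0.2 rad and contact force between packer_middle and glazed_tile above 0.1 N and linear speed of packer_middle below 0.02 m/s and height (world z) of each of packer_thin, packer_thick below 0.006 m) or (x of packer_thick in the frame of packing_box between -0.025 and 0.025 m and y of packer_thick in the frame of packing_box between -0.01 and 0.01 m and z of packer_thick in the frame of packing_box between 0.044 and 0.0555 m and angle between packer_thick's own z axis and vertical below 0.06 rad and angle between the x axis of packer_thick and the x axis of packing_box, either way round below 0.2 rad and contact force between packer_thick and glazed_tile above 0.1 N and linear speed of packer_thick below 0.02 m/s and height (world z) of each of packer_thin, packer_middle below 0.006 m))); the robot touches nothing.
It fails at once if the glazed tile is dropped (let go more than about 2.5 mm above what it comes to rest on) (contact force between glazed_tile and the fingers below 0.05 N and linear speed of glazed_tile above 0.22 m/s).
It fails at once if the glazed tile is pressed or knocked against the pile or the packing box with more than 50 N (contact force between glazed_tile and packing_box above 50 N).
It fails at once if a packer is dropped (let go more than about 5 mm above what it comes to rest on) ((contact force between packer_thin and the fingers below 0.05 N and linear speed of packer_thin above 0.32 m/s) or (contact force between packer_middle and the fingers below 0.05 N and linear speed of packer_middle above 0.32 m/s) or (contact force between packer_thick and the fingers below 0.05 N and linear speed of packer_thick above 0.32 m/s)).
It fails at once if the mug, the roll of tape or the bottle is moved by more than 20 mm (distance of any of cream_mug, tape_roll, slip from where it was at the start of the episode above 0.02 m).
It also fails if it takes over 64 s, if anything falls off the work surface, if the arm or the gripper's body presses on something with over 40 N, if the wrist force passes 120 N, or if a joint passes its speed limit or range.

## Working session

There is one attempt and no reset: what is moved stays moved. The work goes in short steps, Python scripts to look and compute and a tool call to move; the robot and the scene stay as the last step left them, time stands still between calls to the robot, and variables do not carry over. Pictures are saved under pics/ and viewed, at most 10 in all, crops included, and the job is handed in when it is done.

Besides the shell and the picture viewer there is one more tool, called after "Emit:" as name(argument=value, ...), one argument or row to a line, values as JSON. send_rows: Moves the arm, as the interface text tells. Scaled input: -1 to 1 covers 0.5 m each way for a shift and 0.5 rad each way for a turn. Its arguments: {"type":"object","properties":{"deltas":{"type":"array","items":{"type":"array"}},"grip":{"type":"number"},"grip_force":{"type":"number"}},"required":["deltas"]}

```bash
mkdir -p pics; cat > h.py <<'E'
from workcell import *
import numpy as np, cv2
def snap(n,f=None):
    im=grab_frame(n)
    if f: cv2.imwrite('pics/'+f,cv2.cvtColor(im,cv2.COLOR_RGB2BGR))
    return im
def proj(cam,P,c=None):
    c=c or calibration(cam)
    r,_=cv2.Rodrigues(np.array(c['R'],float))
    p,_=cv2.projectPoints(np.array(P,float).reshape(-1,1,3),r,np.array(c['t'],float),np.array(c['mtx'],float),np.array(c['D'],float))
    return p.reshape(-1,2)
def unproj(cam,px,z,c=None):
    c=c or calibration(cam)
    u=cv2.undistortPoints(np.array(px,float).reshape(-1,1,2),np.array(c['mtx'],float),np.array(c['D'],float)).reshape(-1,2)
    R=np.array(c['R'],float);t=np.array(c['t'],float)
    o=-R.T@t; d=np.c_[u,np.ones(len(u))]@R
    s=(z-o[2])/d[:,2]
    return o+s[:,None]*d
E
python3 - <<'E'
from h import *
a=snap('scene','s1.png');b=snap('side','d1.png')
print(state()['ee_pos'],state()['ee_rot'],state()['force'])
for cam in('scene','side'):
    c=calibration(cam);print(cam,-np.array(c['R']).T@np.array(c['t']))
    for n in ['packing_box','glazed_tile','kiln_rack','packer_thin','packer_middle','packer_thick','cream_mug','tape_roll','slip']:
        for d in trace(cam,n)[:3]:
            m=d['pixels'];ys,xs=np.nonzero(m)
            print(cam,n,round(d['p'],2),d['bbox'],int(m.sum()),unproj(cam,[[xs.mean(),ys.mean()]],10)[0].round())
E
```

```text
[ 166.41617277 -549.97153366  227.21992086] [-1.79913641e+02 -2.96737511e-03  1.68320850e+01] [-0.16622944  0.02922768 -0.03543131]
scene [ -113.29073404 -1172.71037622  1017.30330009]
scene packing_box 0.75 [252.6, 159.6, 84.8, 54.7] 3195 [611. -56.  10.]
scene glazed_tile 0.79 [320.3, 258.9, 38.6, 55.0] 909 [ 488. -402.   10.]
scene kiln_rack 0.76 [308.2, 264.0, 54.2, 58.2] 1833 [ 456. -427.   10.]
scene packer_thin 0.7 [250.9, 213.1, 26.6, 31.2] 588 [ 463. -144.   10.]
scene packer_middle 0.69 [247.3, 239.5, 27.5, 30.3] 526 [ 400. -214.   10.]
scene packer_thick 0.69 [241.9, 270.9, 26.2, 39.3] 386 [ 332. -300.   10.]
scene packer_thick 0.57 [387.0, 276.5, 49.3, 37.1] 608 [ 602. -536.   10.]
scene cream_mug 0.68 [372.6, 208.0, 38.8, 26.3] 674 [ 721. -302.   10.]
scene cream_mug 0.31 [308.8, 265.8, 53.2, 56.7] 1747 [ 457. -428.   10.]
scene tape_roll 0.65 [388.2, 276.6, 46.7, 38.1] 582 [ 602. -536.   10.]
scene tape_roll 0.55 [370.4, 205.5, 37.2, 26.1] 698 [ 721. -300.   10.]
scene slip 0.66 [379.7, 278.1, 40.1, 78.0] 2035 [ 518. -574.   10.]
scene slip 0.46 [236.4, 272.8, 30.0, 34.
[... 175 characters left out ...]
5, 240.6, 67.1, 33.6] 1037 [ 500. -412.   10.]
side kiln_rack 0.81 [334.4, 225.0, 61.7, 46.5] 1751 [ 449. -464.   10.]
side packer_thin 0.74 [304.0, 325.8, 52.1, 39.3] 1326 [ 459. -144.   10.]
side packer_middle 0.86 [343.2, 308.5, 56.0, 40.9] 1409 [ 389. -214.   10.]
side packer_thick 0.95 [384.8, 280.4, 53.1, 46.7] 1388 [ 323. -304.   10.]
side packer_thick 0.42 [311.7, 238.7, 66.7, 35.4] 1025 [ 500. -413.   10.]
side cream_mug 0.82 [224.4, 243.3, 30.1, 33.1] 735 [ 711. -343.   10.]
side cream_mug 0.27 [207.2, 287.2, 88.0, 115.4] 6176 [ 602. -109.   10.]
side tape_roll 0.65 [297.7, 203.9, 39.2, 32.4] 911 [ 582. -542.   10.]
side slip 0.73 [352.7, 143.1, 32.8, 79.1] 1654 [ 495. -719.   10.]
```

```bash
python3 - <<'E'
import cv2,numpy as np
a=cv2.imread('pics/s1.png')[140:370,220:450];b=cv2.imread('pics/d1.png')[130:420,190:450]
a=cv2.resize(a,(400,400),interpolation=3);b=cv2.resize(b,(400,446),interpolation=3)
a=cv2.copyMakeBorder(a,0,46,0,0,0)
cv2.imwrite('pics/v1.png',np.hstack([a,b]))
E
```

```text
(no output)
```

View pics/v1.png

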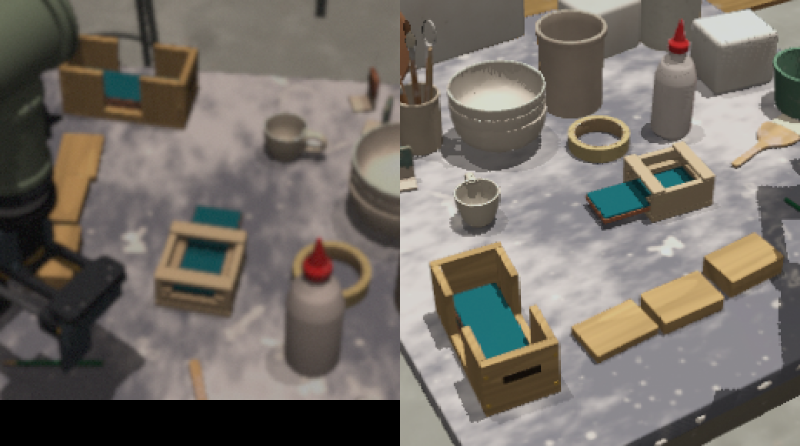

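The scene shows the box at upper left (side 500,330), with the tile sticking out of the rack away from the scene camera, towards the mug (side 620,200). The three packers lie in a row, thin, middle, thick, from side (615,330) to (740,260). Next I fit coarse poses by silhouette.

```bash
cat >> h.py <<'E'
from scipy.optimize import minimize
def boxpts(x,y,yaw,L,W,z0,z1):
    c,s=np.cos(yaw),np.sin(yaw)
    return np.array([[x+c*a*L/2-s*b*W/2,y+s*a*L/2+c*b*W/2,z] for a in(-1,1) for b in(-1,1) for z in(z0,z1)])
def hullmask(pts,shape=(1920,2560)):
    m=np.zeros(shape,np.uint8)
    cv2.fillConvexPoly(m,cv2.convexHull(np.round((pts+.5)*4).astype(np.int32)),1); return m
def prep(m):
    n,l,st,_=cv2.connectedComponentsWithStats(m.astype(np.uint8))
    k=1+np.argmax(st[1:,4]); return l==k
def fit(views,x0,L,W,z0,z1):
    # views: (cam,calib,mask): hull IoU
    M=[]
    for cam,c,m in views:
        ys,xs=np.nonzero(prep(m)); p=np.c_[xs,ys].astype(float)
        p=np.r_[p+[-.5,-.5],p+[.5,.5],p+[.5,-.5],p+[-.5,.5]]
        M.append((cam,c,hullmask(p)))
    def cost(v):
        s=0
        for cam,c,m in M:
            h=hullmask(proj(cam,boxpts(v[0],v[1],v[2]/50,L,W,z0,z1),c))
            s+=1-(h&m).sum()/(h|m).sum()
        return s/len(M)
    best=None
    for yy in np.arange(0,180,30):
        v0=np.array([x0[0],x0[1],np.radians(yy)*50])
        r=minimize(cost,v0,method='Nelder-Mead',options=dict(initial_simplex=[v0,v0+[15,0,0],v0+[0,15,0],v0+[0,0,12]],xatol=.1,fatol=1e-4,maxiter=150))
        if best is None or r.fun<best.fun: best=r
    return best.x[0],best.x[1],np.degrees(best.x[2]/50),best.fun
E
python3 - <<'E'
from h import *
T={'packing_box':((605,-95),188,92,0,84),'kiln_rack':((455,-440),100,96,0,54),'packer_thin':((460,-144),90,60,0,14),'packer_middle':((390,-214),90,60,0,22),'packer_thick':((325,-302),90,60,0,30)}
snap('scene');snap('side')
V={}
for n,(x0,*d) in T.items():
    vs={cam:(cam,calibration(cam),trace(cam,n)[0]['pixels']) for cam in('side','scene')}
    print(n,np.round(fit([vs['side']],x0,*d),3),end=' ')
    if n in('packing_box','kiln_rack'): print(np.round(fit(list(vs.values()),x0,*d),3),end='')
    print()
c=calibration('wrist');print(c,state()['ee_pos'])
E
```

```text
packing_box [ 5.94137e+02 -8.54790e+01  1.29595e+02  1.80000e-02] [ 5.94137e+02 -8.54790e+01  1.29595e+02  5.09000e-01]
kiln_rack [ 4.51193e+02 -4.39899e+02  1.29167e+02  3.20000e-02] [ 4.51185e+02 -4.38732e+02  3.87080e+01  3.30000e-02]
packer_thin [ 4.59725e+02 -1.47352e+02  4.84760e+01  2.90000e-02] 
packer_middle [ 3.89109e+02 -2.13098e+02  4.53800e+01  3.40000e-02] Traceback (most recent call last):
  File "<stdin>", line 6, in <module>
IndexError: list index out of range
```

```bash
cat >> h.py <<'E'
from scipy.spatial.transform import Rotation as Ro
def plan(tx,ty,tz,yaw,n=None,start=None,step=45,rstep=8):
    """rows from measured pose (or start=(x,y,z,yaw)) to target, tool pointing down; full tilt correction"""
    s=state()
    if start is None:
        p=np.array(s['ee_pos'],float); R=Ro.from_euler('xyz',s['ee_rot'],degrees=True)
    else: p=np.array(start[:3],float); R=Ro.from_euler('xyz',[180,0,start[3]],degrees=True)
    T=Ro.from_euler('xyz',[180,0,yaw],degrees=True); t=np.array([tx,ty,tz],float)
    rv=(R.inv()*T).as_rotvec(); 
    n=n or max(1,int(np.ceil(max(np.linalg.norm(t-p)/step,np.degrees(np.linalg.norm(rv))/rstep))))
    rows=[]; P=p.copy()
    for i in range(n):
        w=(t-P)/(n-i); sh=(R.inv().apply(w)/500).round(4); tr=(rv/n/.5).round(4)
        P=P+R.apply(sh*500); R=R*Ro.from_rotvec(tr*.5); rows.append([sh.tolist(),tr.tolist()])
    g=lambda v:'[%s]'%','.join('%g'%(x+0) for x in v)
    print(n,'rows ->',P.round(1)); 
    for r in rows: print('[%s,%s],'%(g(r[0]),g(r[1])))
E
python3 - <<'E'
from h import *
c=calibration('wrist');s=state();R=Ro.from_euler('xyz',s['ee_rot'],degrees=True)
cc=-np.array(c['R']).T@np.array(c['t'])
print('cam in tool',R.inv().apply(cc-s['ee_pos']),'axis',R.inv().apply(np.array(c['R'])[2]),np.array(c['mtx'])[0,0])
print('bottle',)
plan(480,-420,320,38.9)
E
```

```text
cam in tool [  80.11403113    0.39857464 -157.35514164] axis [-2.82289051e-01 -3.31605981e-04  9.59329340e-01] 417.5046334844834
bottle
8 rows -> [ 480. -420.  320.]
[[0.0844,-0.0085,-0.023],[0,0,-0.0963]],
[[0.0848,-0.0044,-0.023],[0,0,-0.0963]],
[[0.0849,-0.0003,-0.023],[0,0,-0.0963]],
[[0.0848,0.0037,-0.023],[0,0,-0.0963]],
[[0.0845,0.0078,-0.023],[0,0,-0.0963]],
[[0.084,0.0119,-0.023],[0,0,-0.0963]],
[[0.0834,0.0159,-0.023],[0,0,-0.0963]],
[[0.0825,0.0199,-0.0231],[0,0,-0.0963]],
```

Emit:
send_rows(
  deltas=[
    [[0.0844,-0.0085,-0.023],[0,0,-0.0963]],
    [[0.0848,-0.0044,-0.023],[0,0,-0.0963]],
    [[0.0849,0,-0.023],[0,0,-0.0963]],
    [[0.0848,0.0037,-0.023],[0,0,-0.0963]],
    [[0.0845,0.0078,-0.023],[0,0,-0.0963]],
    [[0.084,0.0119,-0.023],[0,0,-0.0963]],
    [[0.0834,0.0159,-0.023],[0,0,-0.0963]],
    [[0.0825,0.0199,-0.0231],[0,0,-0.0963]],
    [[0,0,0],[0,0,0]],
    [[0,0,0],[0,0,0]],
  ],
  grip=0,
)

```text
time_s: 2.6
ee_pos: [480.6, -419.7, 319.7]
ee_rot: [-180.0, 0.0, 39.0]
force: [-0.2, -0.5, 0.1]
gripper_width: 91.6
gripper_force: 0.0
```

```bash
python3 - <<'E'
from h import *
s=state();print(s['ee_pos'],s['ee_rot'],s['gripper_width'],s['time_s'])
c=calibration('wrist');im=snap('wrist','w1.png')
for n in ['kiln_rack','glazed_tile']:
    for d in trace('wrist',n)[:2]:
        m=d['pixels'];print(n,d['p'],d['bbox'],m.sum())
        cn,_=cv2.findContours(prep(m).astype(np.uint8),0,2)
        z=54 if n=='kiln_rack' else 22
        k=cv2.approxPolyDP(cn[0],4,True).reshape(-1,2)
        print(np.c_[k,unproj('wrist',k,z,c)[:,:2].round(1)].tolist())
    if n=='kiln_rack': print(fit([('wrist',c,trace('wrist',n)[0]['pixels'])],(451,-439),100,96,0,54))
E
```

```text
[ 480.59974618 -419.69615001  319.71897169] [-1.79983110e+02  4.00013262e-02  3.89913500e+01] 91.62848630721695 2.6
kiln_rack 0.88 [265.3, 187.2, 92.1, 93.2] 5755
[[271.0, 185.0, 468.4, -370.7], [266.0, 193.0, 458.7, -371.6], [270.0, 279.0, 386.8, -431.1], [355.0, 281.0, 442.8, -504.0], [356.0, 186.0, 521.6, -438.2], [308.0, 191.0, 487.1, -403.6]]
(np.float64(451.6580621768126), np.float64(-438.09243265064356), np.float64(39.09393999299028), np.float64(0.018399307897192796))
glazed_tile 0.9 [280.9, 118.7, 61.2, 146.7] 6877
[[281.0, 121.0, 522.3, -338.6], [283.0, 185.0, 470.9, -380.9], [290.0, 190.0, 471.4, -390.1], [336.0, 189.0, 503.8, -428.5], [341.0, 122.0, 560.9, -387.9]]
```

View pics/w1.png

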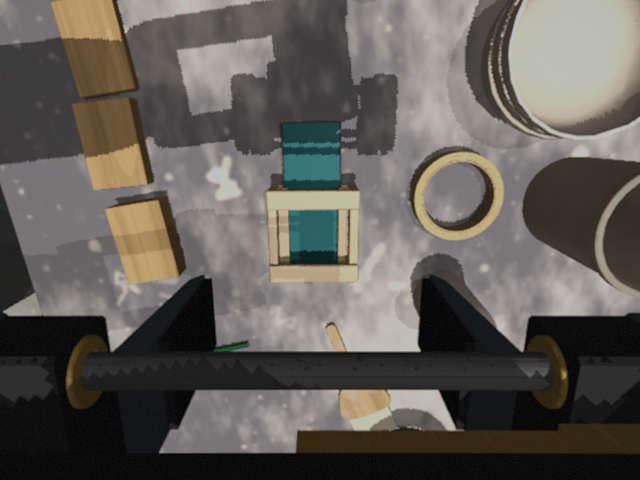

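The picture shows the tile's end sticking out of the rack, corners at (281,121) and (341,122). It protrudes about 67 mm, which matches what was given, and its yaw is about 39°. Next I grip the end.

```bash
python3 - <<'E'
from h import *
plan(509.8,-389,60,39,n=8)
plan(509.8,-389,16.5,39,start=(509.8,-389,60,39),n=2)
E
```

```text
8 rows -> [ 509.8 -389.    60. ]
[[0.011,-0.0013,0.0649],[-0.0002,0.0001,-0.0009]],
[[0.0111,-0.0013,0.0649],[-0.0002,0.0001,-0.0009]],
[[0.011,-0.0013,0.0649],[-0.0002,0.0001,-0.0009]],
[[0.011,-0.0012,0.065],[-0.0002,0.0001,-0.0009]],
[[0.0111,-0.0013,0.0649],[-0.0002,0.0001,-0.0009]],
[[0.011,-0.0012,0.065],[-0.0002,0.0001,-0.0009]],
[[0.0111,-0.0013,0.0649],[-0.0002,0.0001,-0.0009]],
[[0.011,-0.0012,0.065],[-0.0002,0.0001,-0.0009]],
2 rows -> [ 509.8 -389.    16.5]
[[0,0,0.0435],[0,0,0]],
[[0,0,0.0435],[0,0,0]],
```

Emit:
send_rows(
  deltas=[
    [[0.011,-0.0013,0.065],[0,0,0]],
    [[0.011,-0.0013,0.065],[0,0,0]],
    [[0.011,-0.0013,0.065],[0,0,0]],
    [[0.011,-0.0013,0.065],[0,0,0]],
    [[0.011,-0.0013,0.065],[0,0,0]],
    [[0.011,-0.0013,0.065],[0,0,0]],
    [[0.011,-0.0013,0.065],[0,0,0]],
    [[0.011,-0.0012,0.065],[0,0,0]],
    [[0,0,0],[0,0,0]],
  ],
)

```text
time_s: 3.7
ee_pos: [507.6, -386.7, 55.5]
ee_rot: [-179.4, 0.1, 38.8]
force: [-0.4, 0.6, -0.2]
gripper_width: 91.2
gripper_force: 0.0
```

Emit:
send_rows(
  deltas=[
    [[0,0,0.03],[0,0,0]],
    [[0,0,0.03],[0,0,0]],
    [[0,0,0.026],[0,0,0]],
    [[0,0,0],[0,0,0]],
  ],
)

```text
time_s: 4.1
ee_pos: [510.0, -388.6, 16.4]
ee_rot: [-179.9, 0.0, 38.9]
force: [-0.6, -0.4, 0.4]
gripper_width: 91.0
gripper_force: 0.0
```

Grip with 40 N.

Emit:
send_rows(
  deltas=[
    [[0,0,0],[0,0,0]],
    [[0,0,0],[0,0,0]],
    [[0,0,0],[0,0,0]],
    [[0,0,0],[0,0,0]],
    [[0,0,0],[0,0,0]],
    [[0,0,0],[0,0,0]],
  ],
  grip=1,
  grip_force=40,
)

```text
time_s: 4.7
ee_pos: [511.3, -388.6, 17.7]
ee_rot: [180.0, -0.0, 38.9]
force: [0.2, 1.2, 4.1]
gripper_width: 63.9
gripper_force: 40.0
```

Emit:
send_rows(
  deltas=[
    [[0.02,0,0],[0,0,0]],
    [[0.027,0,0],[0,0,0]],
    [[0.027,0,0],[0,0,0]],
    [[0.027,0,0],[0,0,0]],
    [[0.027,0,0],[0,0,0]],
    [[0.027,0,0],[0,0,0]],
    [[0.027,0,0],[0,0,0]],
    [[0.027,0,0],[0,0,0]],
    [[0.015,0,0],[0,0,0]],
    [[0,0,0],[0,0,0]],
  ],
)

```text
time_s: 5.7
ee_pos: [599.2, -316.6, 16.2]
ee_rot: [-179.9, -0.0, 39.0]
force: [-0.4, 0.1, -3.1]
gripper_width: 63.5
gripper_force: 40.0
```

The tips are only 2.4 mm above the bench, so the tile can't be set down with this grip. I slide it back onto the rack floor and regrip it higher.

Emit:
send_rows(
  deltas=[
    [[0,0,-0.003],[0,0,0]],
    [[-0.02,0,0],[0,0,0]],
    [[-0.024,0,0],[0,0,0]],
    [[-0.024,0,0],[0,0,0]],
    [[-0.024,0,0],[0,0,0]],
    [[-0.024,0,0],[0,0,0]],
    [[-0.024,0,0],[0,0,0]],
    [[-0.024,0,0],[0,0,0]],
    [[-0.024,0,0],[0,0,0]],
    [[-0.02,0,0],[0,0,0]],
  ],
)

```text
time_s: 6.7
ee_pos: [516.4, -384.2, 18.5]
ee_rot: [180.0, 0.0, 38.9]
force: [0.2, -0.3, -3.4]
gripper_width: 63.7
gripper_force: 40.0
```

Emit:
send_rows(
  deltas=[
    [[0,0,0.003],[0,0,0]],
    [[0,0,0],[0,0,0]],
  ],
)

```text
time_s: 6.9
ee_pos: [516.9, -384.3, 17.7]
ee_rot: [180.0, 0.0, 38.9]
force: [-1.8, -1.8, 1.4]
gripper_width: 63.5
gripper_force: 40.0
```

Emit:
send_rows(
  deltas=[
    [[0,0,0],[0,0,0]],
    [[0,0,0],[0,0,0]],
    [[0,0,-0.009],[0,0,0]],
    [[0,0,-0.0095],[0,0,0]],
    [[0,0,0],[0,0,0]],
  ],
  grip=0.15,
)

```text
time_s: 7.4
ee_pos: [518.1, -383.7, 27.3]
ee_rot: [179.9, -0.0, 38.9]
force: [0.6, 0.1, 0.2]
gripper_width: 77.8
gripper_force: 0.0
```

Emit:
send_rows(
  deltas=[
    [[0,0,0],[0,0,0]],
    [[0,0,0],[0,0,0]],
    [[0,0,0],[0,0,0]],
    [[0,0,0],[0,0,0]],
    [[0,0,0],[0,0,0]],
  ],
  grip=1,
  grip_force=50,
)

```text
time_s: 7.9
ee_pos: [517.3, -383.5, 26.2]
ee_rot: [180.0, -0.0, 38.9]
force: [0.9, 0.6, 0.1]
gripper_width: 63.4
gripper_force: 50.0
```

Emit:
send_rows(
  deltas=[
    [[0.01,0,-0.002],[0,0,0]],
    [[0.025,0,0],[0,0,0]],
    [[0.025,0,0],[0,0,0]],
    [[0.025,0,0],[0,0,0]],
    [[0.025,0,0],[0,0,0]],
    [[0.025,0,0],[0,0,0]],
    [[0.025,0,0],[0,0,0]],
    [[0.025,0,0],[0,0,0]],
    [[0.02,0,0],[0,0,0]],
    [[0,0,0],[0,0,0]],
  ],
)

```text
time_s: 8.9
ee_pos: [598.3, -318.1, 27.2]
ee_rot: [180.0, -0.0, 39.0]
force: [-1.1, -0.1, -2.7]
gripper_width: 63.8
gripper_force: 50.0
```

Emit:
send_rows(
  deltas=[
    [[0,0,0.008],[0,0,0]],
    [[0,0,0.007],[0,0,0]],
    [[0,0,0.003],[0,0,0]],
    [[0,0,0.002],[0,0,0]],
    [[0,0,0],[0,0,0]],
  ],
)

```text
time_s: 9.4
ee_pos: [596.7, -319.4, 17.0]
ee_rot: [-180.0, 0.0, 38.9]
force: [0.9, 0.9, -2.4]
gripper_width: 63.9
gripper_force: 50.0
```

Emit:
send_rows(
  deltas=[
    [[0,0,0.0015],[0,0,0]],
    [[0,0,0],[0,0,0]],
    [[0,0,0],[0,0,0]],
  ],
)

```text
time_s: 9.7
ee_pos: [597.1, -319.2, 16.6]
ee_rot: [180.0, -0.0, 38.9]
force: [0.5, -0.6, -2.1]
gripper_width: 63.4
gripper_force: 50.0
```

```bash
python3 - <<'E'
from h import *
s=state();print(s['ee_pos'],s['force'],s['torque'])
E
```

```text
[ 597.0636915  -319.16346931   16.59876701] [ 0.47321759 -0.57230911 -2.11718301] [ 0.01392134 -0.05454586 -0.02707683]
```

Emit:
send_rows(
  deltas=[
    [[0,0,0.001],[0,0,0]],
    [[0,0,0],[0,0,0]],
    [[0,0,0],[0,0,0]],
  ],
)

```text
time_s: 10.0
ee_pos: [597.2, -319.2, 16.3]
ee_rot: [180.0, -0.0, 38.9]
force: [-0.3, 0.1, -1.2]
gripper_width: 63.6
gripper_force: 50.0
```

Emit:
send_rows(
  deltas=[
    [[0,0,0.001],[0,0,0]],
    [[0,0,0],[0,0,0]],
    [[0,0,0],[0,0,0]],
  ],
)

```text
time_s: 10.3
ee_pos: [597.2, -319.2, 16.3]
ee_rot: [180.0, -0.0, 38.9]
force: [-1.2, -0.1, 4.0]
gripper_width: 63.7
gripper_force: 50.0
```

Emit:
send_rows(
  deltas=[
    [[0,0,0],[0,0,0]],
    [[0,0,0],[0,0,0]],
    [[0,0,0],[0,0,0]],
    [[0,0,-0.02],[0,0,0]],
    [[0,0,-0.06],[0,0,0]],
    [[-0.03,0,-0.08],[0,0,0]],
    [[-0.05,0,-0.08],[0,0,0]],
    [[-0.05,0,-0.08],[0,0,0]],
    [[0,0,0],[0,0,0]],
    [[0,0,0],[0,0,0]],
  ],
  grip=0,
)

```text
time_s: 11.3
ee_pos: [546.6, -360.5, 177.2]
ee_rot: [179.8, -0.1, 38.8]
force: [-0.2, 0.5, -1.1]
gripper_width: 91.2
gripper_force: 0.0
```

```bash
python3 - <<'E'
from h import *
s=state();print(s['ee_pos'],s['ee_rot'],s['time_s'])
c=calibration('wrist');snap('wrist','w2.png')
d=trace('wrist','glazed_tile')[0];print(d['p'],d['bbox'])
print(fit([('wrist',c,d['pixels'])],(563,-347),160,64,0,12))
E
```

```text
[ 546.56066104 -360.52792942  177.2495825 ] [ 1.79825147e+02 -6.75664592e-02  3.88366141e+01] 11.3
0.77 [271.3, 88.7, 90.2, 205.2]
(np.float64(566.4474025146243), np.float64(-344.7073310565176), np.float64(39.10412682445062), np.float64(0.01678821220649751))
```

View pics/w2.png

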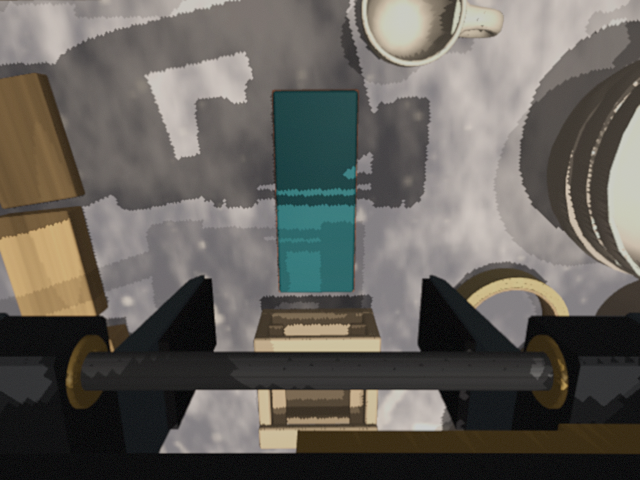

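The tile lies flat on the bench, image (275,91) to (355,293), at (566,-345) with yaw 39°. Next I look at the box from above before carrying the tile.

```bash
python3 - <<'E'
from h import *
plan(605,-98,300,129.6,n=12)
E
```

```text
12 rows -> [605. -98. 300.]
[[0.035,-0.0277,-0.0209],[-0.0003,-0.0002,-0.2638]],
[[0.0383,-0.0229,-0.0209],[-0.0003,-0.0002,-0.2638]],
[[0.041,-0.0177,-0.0209],[-0.0003,-0.0002,-0.2638]],
[[0.043,-0.0121,-0.0209],[-0.0003,-0.0002,-0.2638]],
[[0.0442,-0.0064,-0.0209],[-0.0003,-0.0002,-0.2638]],
[[0.0446,-0.0005,-0.0209],[-0.0003,-0.0002,-0.2638]],
[[0.0443,0.0054,-0.0209],[-0.0003,-0.0002,-0.2638]],
[[0.0432,0.0112,-0.021],[-0.0003,-0.0002,-0.2638]],
[[0.0413,0.0167,-0.0209],[-0.0003,-0.0002,-0.2638]],
[[0.0388,0.0221,-0.021],[-0.0003,-0.0002,-0.2638]],
[[0.0356,0.0269,-0.0209],[-0.0003,-0.0002,-0.2638]],
[[0.0316,0.0314,-0.021],[-0.0003,-0.0002,-0.2638]],
```

Emit:
send_rows(
  deltas=[
    [[0.035,-0.0277,-0.0209],[0,0,-0.2638]],
    [[0.0383,-0.0229,-0.0209],[0,0,-0.2638]],
    [[0.041,-0.0177,-0.0209],[0,0,-0.2638]],
    [[0.043,-0.0121,-0.0209],[0,0,-0.2638]],
    [[0.0442,-0.0064,-0.0209],[0,0,-0.2638]],
    [[0.0446,-0.0005,-0.0209],[0,0,-0.2638]],
    [[0.0443,0.0054,-0.0209],[0,0,-0.2638]],
    [[0.0432,0.0112,-0.021],[0,0,-0.2638]],
    [[0.0413,0.0167,-0.0209],[0,0,-0.2638]],
    [[0.0388,0.0221,-0.021],[0,0,-0.2638]],
  ],
)

```text
time_s: 12.4
ee_pos: [595.4, -140.3, 278.3]
ee_rot: [-179.8, -0.2, 114.9]
force: [0.7, 0.6, 0.2]
gripper_width: 91.5
gripper_force: 0.0
```

Emit:
send_rows(
  deltas=[
    [[0.0356,0.0269,-0.0209],[0,0,-0.2638]],
    [[0.0316,0.0314,-0.021],[0,0,-0.2638]],
    [[0,0,0],[0,0,0]],
    [[0,0,0],[0,0,0]],
    [[0,0,0],[0,0,0]],
  ],
)

```text
time_s: 12.9
ee_pos: [604.8, -99.1, 299.4]
ee_rot: [-179.9, -0.1, 129.5]
force: [0.8, -0.1, -0.5]
gripper_width: 91.2
gripper_force: 0.0
```

```bash
python3 - <<'E'
from h import *
s=state();print(s['ee_pos'],s['ee_rot'],s['time_s'],s['qpos'])
c=calibration('wrist');snap('wrist','w3.png')
d=trace('wrist','packing_box')[0];print(d['p'],d['bbox'])
print(fit([('wrist',c,d['pixels'])],(594,-85),188,92,0,84))
for n,t in(('packer_thin',14),('packer_middle',22),('packer_thick',30)):
    for d in trace('wrist',n)[:2]: print(n,d['p'],d['bbox'])
E
```

```text
[604.78474283 -99.05896522 299.42010089] [-1.79865943e+02 -1.07120259e-01  1.29519420e+02] 12.9 [-1.03596393e+01  2.00351100e+01  7.68775430e+01 -3.37161940e-02
  8.32556481e+01 -4.98751762e+01]
0.63 [267.7, 83.4, 105.0, 210.4]
(np.float64(593.9656086322232), np.float64(-84.912781208329), np.float64(-50.588718829863545), np.float64(0.012446247696329849))
packer_thin 0.85 [128.5, 115.4, 103.4, 69.9]
packer_thin 0.45 [234.4, 392.4, 54.4, 53.0]
packer_middle 0.74 [33.6, 125.4, 103.0, 63.6]
packer_thick 0.94 [0.0, 141.7, 48.1, 63.2]
packer_thick 0.18 [266.2, 85.9, 104.8, 208.7]
```

View pics/w3.png

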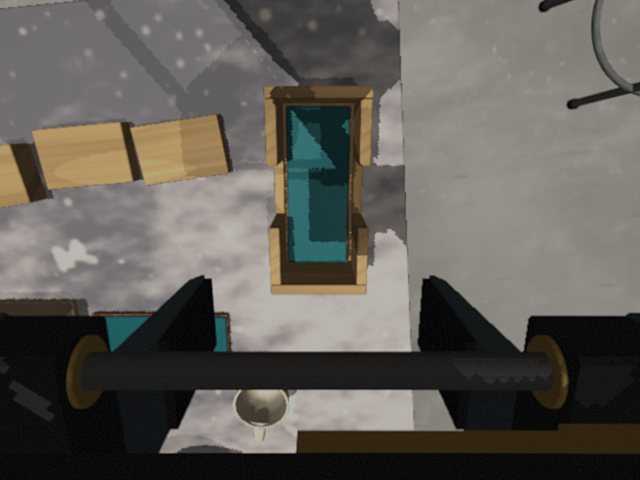

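The box lies between (268,86) and (372,293) in the image, with the pile's teal top inside. The fit gives (594,-85) with yaw 129.5°, which agrees with the side camera. I go back to the tile's middle.

```bash
python3 - <<'E'
from h import *
c=calibration('wrist')
for n,t,x0 in(('packer_thin',14,(460,-147)),('packer_middle',22,(389,-213))):
    d=trace('wrist',n)[0]; print(n,fit([('wrist',c,d['pixels'])],x0,90,60,0,t))
q=[[286,105],[352,107],[347,263],[289,263]]
for z in(34,46,58):
    w=unproj('wrist',q,z,c); print(z,np.linalg.norm(w[0]-w[3]),np.linalg.norm(w[1]-w[2]),np.linalg.norm(w[0]-w[1]),np.linalg.norm(w[2]-w[3]),w.mean(0))
plan(566.4,-344.7,120,39.1,n=12)
E
```

```text
packer_thin (np.float64(460.6629811935504), np.float64(-148.23304185853587), np.float64(228.0985155108756), np.float64(0.04109634662137407))
packer_middle (np.float64(389.4625982418697), np.float64(-213.4705311931902), np.float64(43.952684339643646), np.float64(0.025728583441005815))
34 159.99302793990347 158.15955394183706 63.49562360248162 62.05669959034577 [595.20206706 -84.89403538  34.        ]
46 155.46532929230418 153.6837414160791 61.69873874559015 60.30053534726871 [594.05228092 -83.56748668  46.        ]
58 150.93763064470485 149.20792889032114 59.90185388869867 58.544371104191725 [592.90249478 -82.24093799  58.        ]
12 rows -> [ 566.4 -344.7  120. ]
[[-0.0275,-0.031,0.0302],[0,0,0.2631]],
[[-0.0313,-0.0272,0.0302],[0,0,0.2631]],
[[-0.0346,-0.0228,0.0301],[0,0,0.2631]],
[[-0.0373,-0.0181,0.0302],[0,0,0.2631]],
[[-0.0393,-0.013,0.0301],[0,0,0.2631]],
[[-0.0407,-0.0078,0.0302],[0,0,0.2631]],
[[-0.0413,-0.0024,0.0301],[0,0,0.2631]],
[[-0.0413,0.0031,0.0302],[0,0,0.2631]],
[[-0.0405,0.0085,0.0301],[0,0,0.2631]],
[[-0.0391,0.0137,0.0302],[0,0,0.2631]],
[[-0.0369,0.0187,0.0301],[0,0,0.2631]],
[[-0.0342,0.0234,0.0302],[0,0,0.2631]],
```

Emit:
send_rows(
  deltas=[
    [[-0.0275,-0.031,0.0302],[0,0,0.2631]],
    [[-0.0313,-0.0272,0.0302],[0,0,0.2631]],
    [[-0.0346,-0.0228,0.0302],[0,0,0.2631]],
    [[-0.0373,-0.0181,0.0302],[0,0,0.2631]],
    [[-0.0393,-0.013,0.0302],[0,0,0.2631]],
    [[-0.0407,-0.0078,0.0302],[0,0,0.2631]],
    [[-0.0413,-0.0024,0.0302],[0,0,0.2631]],
    [[-0.0413,0.0031,0.0302],[0,0,0.2631]],
    [[-0.0405,0.0085,0.0302],[0,0,0.2631]],
    [[-0.0391,0.0137,0.0302],[0,0,0.2631]],
  ],
)

```text
time_s: 14.25
ee_pos: [573.0, -304.4, 149.5]
ee_rot: [180.0, 0.0, 53.9]
force: [0.4, 1.0, 0.1]
gripper_width: 91.3
gripper_force: 0.0
```

Emit:
send_rows(
  deltas=[
    [[-0.0369,0.0187,0.0302],[0,0,0.2631]],
    [[-0.0342,0.0234,0.0302],[0,0,0.2631]],
    [[0,0,0],[0,0,0]],
    [[0,0,0],[0,0,0]],
    [[0,0,0],[0,0,0]],
  ],
)

```text
time_s: 14.75
ee_pos: [567.4, -343.8, 120.8]
ee_rot: [179.9, -0.0, 39.2]
force: [-0.0, -0.3, -0.4]
gripper_width: 91.2
gripper_force: 0.0
```

```bash
python3 - <<'E'
from h import *
print(state()['ee_pos'],state()['ee_rot']);plan(566.4,-344.7,15.8,39.1,n=5)
E
```

```text
[ 567.35079708 -343.76822132  120.79543584] [ 1.79934061e+02 -4.24377164e-02  3.92430549e+01]
5 rows -> [ 566.4 -344.7   15.8]
[[-0.0006,0,0.042],[0.0005,-0.0003,0.001]],
[[-0.0005,0,0.042],[0.0005,-0.0003,0.001]],
[[-0.0006,0,0.042],[0.0005,-0.0003,0.001]],
[[-0.0005,0,0.042],[0.0005,-0.0003,0.001]],
[[-0.0005,0.0001,0.042],[0.0005,-0.0003,0.001]],
```

Emit:
send_rows(
  deltas=[
    [[-0.0006,0,0.06],[0,0,0]],
    [[-0.0006,0,0.06],[0,0,0]],
    [[-0.0006,0,0.05],[0,0,0]],
    [[-0.0005,0,0.03],[0,0,0]],
    [[0,0,0.007],[0,0,0]],
    [[0,0,0],[0,0,0]],
    [[0,0,0],[0,0,0]],
  ],
)

```text
time_s: 15.45
ee_pos: [567.0, -345.4, 18.0]
ee_rot: [179.8, -0.1, 39.2]
force: [0.3, 0.4, 0.0]
gripper_width: 90.9
gripper_force: 0.0
```

Emit:
send_rows(
  deltas=[
    [[0,0,0],[0,0,0]],
    [[0,0,0],[0,0,0]],
    [[0,0,0],[0,0,0]],
    [[0,0,0],[0,0,0]],
    [[0,0,0],[0,0,0]],
    [[0,0,0],[0,0,0]],
  ],
  grip=1,
  grip_force=40,
)

```text
time_s: 16.05
ee_pos: [565.9, -345.0, 16.7]
ee_rot: [180.0, -0.0, 39.1]
force: [-0.2, 0.7, 2.9]
gripper_width: 63.1
gripper_force: 40.0
```

```bash
python3 - <<'E'
from h import *
for i in range(3):
    s=state();print(s['ee_pos'],s['ee_rot'],s['force'])
E
```

```text
[ 565.90057307 -345.01986982   16.73618464] [ 1.79991398e+02 -5.05170578e-04  3.91412178e+01] [-0.19641503  0.74503431  2.85865685]
[ 565.90057307 -345.01986982   16.73618464] [ 1.79991398e+02 -5.05170578e-04  3.91412178e+01] [-0.19641503  0.74503431  2.85865685]
[ 565.90057307 -345.01986982   16.73618464] [ 1.79991398e+02 -5.05170578e-04  3.91412178e+01] [-0.19641503  0.74503431  2.85865685]
```

```bash
python3 - <<'E'
from h import *
plan(594,-85,156,129.5,n=13,start=(566.2,-344.8,156,39.1))
E
```

```text
13 rows -> [594. -85. 156.]
[[0.0285,-0.0283,0],[0,0,-0.2427]],
[[0.0317,-0.0247,0],[0,0,-0.2427]],
[[0.0345,-0.0206,0],[0,0,-0.2427]],
[[0.0367,-0.0163,0],[0,0,-0.2427]],
[[0.0385,-0.0117,0],[0,0,-0.2427]],
[[0.0396,-0.007,0],[0,0,-0.2427]],
[[0.0401,-0.0022,0],[0,0,-0.2427]],
[[0.0401,0.0027,0],[0,0,-0.2427]],
[[0.0395,0.0076,0],[0,0,-0.2427]],
[[0.0383,0.0123,0],[0,0,-0.2427]],
[[0.0365,0.0168,0],[0,0,-0.2427]],
[[0.0342,0.0211,0],[0,0,-0.2427]],
[[0.0314,0.0252,0],[0,0,-0.2427]],
```

Emit:
send_rows(
  deltas=[
    [[0,0,-0.01],[0,0,0]],
    [[0,0,-0.04],[0,0,0]],
    [[0,0,-0.06],[0,0,0]],
    [[0,0,-0.07],[0,0,0]],
    [[0,0,-0.06],[0,0,0]],
    [[0,0,-0.04],[0,0,0]],
    [[0,0,0],[0,0,0]],
  ],
)

```text
time_s: 16.75
ee_pos: [567.4, -345.9, 159.5]
ee_rot: [179.6, -0.1, 39.1]
force: [0.9, -0.6, -3.2]
gripper_width: 63.8
gripper_force: 40.0
```

Emit:
send_rows(
  deltas=[
    [[0.0285,-0.0283,0],[0,0,-0.2427]],
    [[0.0317,-0.0247,0],[0,0,-0.2427]],
    [[0.0345,-0.0206,0],[0,0,-0.2427]],
    [[0.0367,-0.0163,0],[0,0,-0.2427]],
    [[0.0385,-0.0117,0],[0,0,-0.2427]],
    [[0.0396,-0.007,0],[0,0,-0.2427]],
    [[0.0401,-0.0022,0],[0,0,-0.2427]],
    [[0.0401,0.0027,0],[0,0,-0.2427]],
    [[0.0395,0.0076,0],[0,0,-0.2427]],
    [[0.0383,0.0123,0],[0,0,-0.2427]],
  ],
)

```text
time_s: 17.75
ee_pos: [586.1, -144.1, 154.1]
ee_rot: [-179.8, -0.1, 109.0]
force: [0.1, 0.4, -2.9]
gripper_width: 63.8
gripper_force: 40.0
```

Emit:
send_rows(
  deltas=[
    [[0.0365,0.0168,0],[0,0,-0.2427]],
    [[0.0342,0.0211,0],[0,0,-0.2427]],
    [[0.0314,0.0252,0],[0,0,-0.2427]],
    [[0,0,0],[0,0,0]],
    [[0,0,0],[0,0,0]],
    [[0,0,0],[0,0,0]],
    [[0,0,0],[0,0,0]],
    [[0,0,0],[0,0,0]],
  ],
)

```text
time_s: 18.55
ee_pos: [593.4, -85.9, 156.2]
ee_rot: [-180.0, 0.0, 129.5]
force: [-0.5, 0.3, -3.1]
gripper_width: 63.3
gripper_force: 40.0
```

```bash
python3 - <<'E'
from h import *
s=state();print(s['ee_pos'],s['ee_rot'],s['force'],s['torque'])
P=[np.array(s['ee_pos'])]
c=calibration('wrist');snap('wrist','w4.png')
P.append(np.array(state()['ee_pos']));snap('side','d4.png');P.append(np.array(state()['ee_pos']));print(np.array(P))
for n,a in(('glazed_tile',(160,64,140,152)),('packing_box',(188,92,0,84))):
  for cam,cc in(('wrist',c),('side',calibration('side'))):
    d=trace(cam,n)
    if d: print(n,cam,d[0]['p'],d[0]['bbox'],np.round(fit([(cam,cc,d[0]['pixels'])],(594,-85),*a),3))
im=cv2.imread('pics/w4.png');im2=cv2.imread('pics/d4.png')
cv2.imwrite('pics/v4.png',np.hstack([cv2.resize(im[0:320,150:470],(400,400)),cv2.resize(im2[210:410,150:350],(400,400),interpolation=3)]))
E
```

```text
[593.41518646 -85.9016581  156.17922498] [-1.79985453e+02  2.01567598e-03  1.29450818e+02] [-0.50561872  0.25973806 -3.08228597] [ 0.02543089 -0.14402947  0.00848738]
[[593.41518646 -85.9016581  156.17922498]
 [593.47920807 -85.79232    156.30305432]
 [593.49883333 -85.65424633 156.32690174]]
glazed_tile wrist 0.65 [233.5, 119.8, 167.5, 308.0] [ 5.93120e+02 -8.57500e+01  1.29557e+02  3.33000e-01]
packing_box wrist 0.91 [233.5, 95.1, 173.6, 308.5] [594.026 -85.318 129.294   0.725]
packing_box side 0.97 [210.4, 296.9, 84.2, 101.7] [ 5.93618e+02 -8.38560e+01  1.29673e+02  1.53000e-01]
```

View pics/v4.png

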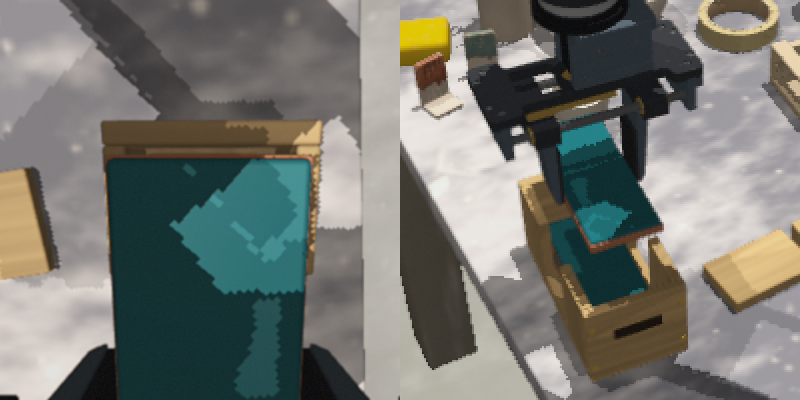

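```bash
python3 - <<'E'
from h import *
c=calibration('wrist');im=cv2.imread('pics/w4.png')
B=Ro.from_euler('z',129.5,degrees=True)
def b(px,z): return (B.inv().apply(unproj('wrist',px,z,c)-[594,-85.1,0]))[:,:2].round(1).tolist()
# tile edges by teal colour on rows
hsv=cv2.cvtColor(im,cv2.COLOR_BGR2HSV)
m=(abs(hsv[...,0].astype(int)-92)<12)&(hsv[...,1]>90)
for r in(140,180,220,260):
    xs=np.nonzero(m[r,200:440])[0]+200; print(r,xs.min(),xs.max(),b([[xs.min()-.5,r],[xs.max()+.5,r]],152))
ys=np.nonzero(m[60:300,300])[0]+60;print('front',ys.min(),b([[300,ys.min()],[370,ys.min()]],152))
print('box',b([[232.4,97],[406.8,97]],84))
print('tcp',B.inv().apply(np.array([593.5,-85.7,0])-[594,-85.1,0]))
plan(594,-85.1,110,129.5,n=4)
E
```

```text
140 236 397 [[74.2, 30.9], [74.1, -29.8]]
180 238 395 [[59.3, 31.0], [59.2, -29.8]]
220 240 393 [[43.5, 31.1], [43.5, -29.9]]
260 243 391 [[26.9, 30.7], [26.8, -29.9]]
front 127 [[78.9, 6.7], [78.8, -19.3]]
box [[93.4, 44.1], [93.3, -46.2]]
tcp [-0.14493564  0.76745922  0.        ]
4 rows -> [594.  -85.1 110. ]
[[-0.0001,0.0002,0.0232],[0,0.0001,0.0001]],
[[-0.0001,0.0003,0.0232],[0,0.0001,0.0001]],
[[-0.0001,0.0002,0.0232],[0,0.0001,0.0001]],
[[0,0.0003,0.0232],[0,0.0001,0.0001]],
```

Tile and box agree to about 1.5 mm, so I correct sideways by 1.2 mm and lower to just above the rim, then into the mouth.

Emit:
send_rows(
  deltas=[
    [[0,0.0024,0.01],[0,0,0]],
    [[0,0,0.03],[0,0,0]],
    [[0,0,0.03],[0,0,0]],
    [[0,0,0.02],[0,0,0]],
    [[0,0,0],[0,0,0]],
    [[0,0,0],[0,0,0]],
    [[0,0,0],[0,0,0]],
  ],
)

```text
time_s: 19.55
ee_pos: [595.1, -84.5, 112.1]
ee_rot: [179.9, 0.1, 129.5]
force: [0.4, 1.1, -2.4]
gripper_width: 63.8
gripper_force: 40.0
```

Emit:
send_rows(
  deltas=[
    [[0,0,0.008],[0,0,0]],
    [[0,0,0.008],[0,0,0]],
    [[0,0,0.008],[0,0,0]],
    [[0,0,0.008],[0,0,0]],
    [[0,0,0],[0,0,0]],
    [[0,0,0],[0,0,0]],
  ],
)

```text
time_s: 20.15
ee_pos: [594.4, -84.4, 95.2]
ee_rot: [-180.0, -0.0, 129.5]
force: [-0.2, 0.3, -3.5]
gripper_width: 63.8
gripper_force: 40.0
```

Underside is about 79 mm, below the rim with no contact. Continue to about 62.

Emit:
send_rows(
  deltas=[
    [[0,0,0.008],[0,0,0]],
    [[0,0,0.008],[0,0,0]],
    [[0,0,0.008],[0,0,0]],
    [[0,0,0.008],[0,0,0]],
    [[0,0,0],[0,0,0]],
    [[0,0,0],[0,0,0]],
  ],
)

```text
time_s: 20.75
ee_pos: [594.4, -84.4, 79.2]
ee_rot: [-180.0, -0.0, 129.5]
force: [-0.1, 0.0, -2.5]
gripper_width: 63.6
gripper_force: 40.0
```

Emit:
send_rows(
  deltas=[
    [[0,0,0.002],[0,0,0]],
    [[0,0,0.002],[0,0,0]],
    [[0,0,0.002],[0,0,0]],
    [[0,0,0],[0,0,0]],
  ],
)

```text
time_s: 21.15
ee_pos: [594.4, -84.4, 76.2]
ee_rot: [-180.0, -0.0, 129.5]
force: [0.8, 0.6, -2.9]
gripper_width: 63.9
gripper_force: 40.0
```

Emit:
send_rows(
  deltas=[
    [[0,0,0.002],[0,0,0]],
    [[0,0,0.002],[0,0,0]],
    [[0,0,0],[0,0,0]],
  ],
)

```text
time_s: 21.45
ee_pos: [594.4, -84.4, 74.2]
ee_rot: [-180.0, -0.0, 129.5]
force: [-0.3, 0.1, -2.7]
gripper_width: 63.6
gripper_force: 40.0
```

Emit:
send_rows(
  deltas=[
    [[0,0,0.002],[0,0,0]],
    [[0,0,0.002],[0,0,0]],
    [[0,0,0.002],[0,0,0]],
    [[0,0,0],[0,0,0]],
  ],
)

```text
time_s: 21.85
ee_pos: [594.3, -84.4, 71.1]
ee_rot: [-180.0, -0.0, 129.5]
force: [0.0, -0.7, -2.8]
gripper_width: 63.6
gripper_force: 40.0
```

Emit:
send_rows(
  deltas=[
    [[0,0,0.002],[0,0,0]],
    [[0,0,0.002],[0,0,0]],
    [[0,0,0.002],[0,0,0]],
    [[0,0,0],[0,0,0]],
  ],
)

```text
time_s: 22.25
ee_pos: [594.3, -84.4, 68.1]
ee_rot: [-180.0, -0.0, 129.5]
force: [0.7, -0.5, -2.2]
gripper_width: 63.7
gripper_force: 40.0
```

Emit:
send_rows(
  deltas=[
    [[0,0,0.002],[0,0,0]],
    [[0,0,0.002],[0,0,0]],
    [[0,0,0.002],[0,0,0]],
    [[0,0,0],[0,0,0]],
  ],
)

```text
time_s: 22.65
ee_pos: [594.4, -84.4, 65.2]
ee_rot: [-180.0, -0.0, 129.5]
force: [-0.1, -0.3, -3.2]
gripper_width: 63.7
gripper_force: 40.0
```

Emit:
send_rows(
  deltas=[
    [[0,0,0.002],[0,0,0]],
    [[0,0,0.002],[0,0,0]],
    [[0,0,0.002],[0,0,0]],
    [[0,0,0],[0,0,0]],
  ],
)

```text
time_s: 23.05
ee_pos: [594.4, -84.4, 62.1]
ee_rot: [-180.0, -0.0, 129.5]
force: [-0.5, 0.0, -3.2]
gripper_width: 63.4
gripper_force: 40.0
```

Emit:
send_rows(
  deltas=[
    [[0,0,0.002],[0,0,0]],
    [[0,0,0.002],[0,0,0]],
    [[0,0,0.002],[0,0,0]],
    [[0,0,0],[0,0,0]],
  ],
)

```text
time_s: 23.45
ee_pos: [594.3, -84.4, 59.2]
ee_rot: [-180.0, -0.0, 129.5]
force: [0.1, -0.4, -2.9]
gripper_width: 63.7
gripper_force: 40.0
```

Underside is about 43. Smaller steps from here.

Emit:
send_rows(
  deltas=[
    [[0,0,0.002],[0,0,0]],
    [[0,0,0.002],[0,0,0]],
    [[0,0,0],[0,0,0]],
  ],
)

```text
time_s: 23.75
ee_pos: [594.4, -84.4, 57.2]
ee_rot: [-180.0, -0.0, 129.5]
force: [-0.1, 0.1, -2.5]
gripper_width: 63.4
gripper_force: 40.0
```

Emit:
send_rows(
  deltas=[
    [[0,0,0.002],[0,0,0]],
    [[0,0,0.002],[0,0,0]],
    [[0,0,0],[0,0,0]],
  ],
)

```text
time_s: 24.05
ee_pos: [594.4, -84.4, 55.2]
ee_rot: [-180.0, -0.0, 129.5]
force: [-0.7, 0.4, -2.8]
gripper_width: 63.8
gripper_force: 40.0
```

Emit:
send_rows(
  deltas=[
    [[0,0,0.002],[0,0,0]],
    [[0,0,0.002],[0,0,0]],
    [[0,0,0],[0,0,0]],
  ],
)

```text
time_s: 24.35
ee_pos: [594.4, -84.4, 53.2]
ee_rot: [-180.0, -0.0, 129.5]
force: [-0.1, -0.4, -2.9]
gripper_width: 63.7
gripper_force: 40.0
```

Emit:
send_rows(
  deltas=[
    [[0,0,0.0015],[0,0,0]],
    [[0,0,0.0015],[0,0,0]],
    [[0,0,0],[0,0,0]],
  ],
)

```text
time_s: 24.65
ee_pos: [594.4, -84.4, 51.7]
ee_rot: [-180.0, -0.0, 129.5]
force: [0.2, -0.4, -3.1]
gripper_width: 63.3
gripper_force: 40.0
```

Emit:
send_rows(
  deltas=[
    [[0,0,0.0015],[0,0,0]],
    [[0,0,0.0015],[0,0,0]],
    [[0,0,0],[0,0,0]],
  ],
)

```text
time_s: 24.95
ee_pos: [594.6, -84.4, 51.2]
ee_rot: [180.0, 0.0, 129.5]
force: [-2.0, 0.1, 3.7]
gripper_width: 63.6
gripper_force: 40.0
```

Contact at TCP 51.2, so the pile top is about 35 mm and the tile's top about 47. The thick packer (top about 77) is the right one. Release and rise.

Emit:
send_rows(
  deltas=[
    [[0,0,0],[0,0,0]],
    [[0,0,0],[0,0,0]],
    [[0,0,0],[0,0,0]],
    [[0,0,0],[0,0,0]],
    [[0,0,0],[0,0,0]],
    [[0,0,-0.02],[0,0,0]],
    [[0,0,-0.05],[0,0,0]],
    [[0,0,-0.08],[0,0,0]],
    [[0,0,-0.09],[0,0,0]],
    [[0,0,-0.09],[0,0,0]],
  ],
  grip=0,
)

```text
time_s: 25.95
ee_pos: [594.2, -84.4, 217.7]
ee_rot: [180.0, 0.0, 129.5]
force: [0.6, -0.2, 0.6]
gripper_width: 91.3
gripper_force: 0.0
```

Emit:
send_rows(
  deltas=[
    [[0,0,-0.09],[0,0,0]],
    [[0,0,-0.06],[0,0,0]],
    [[0,0,0],[0,0,0]],
    [[0,0,0],[0,0,0]],
    [[0,0,0],[0,0,0]],
  ],
)

```text
time_s: 26.45
ee_pos: [593.7, -84.3, 289.1]
ee_rot: [-179.9, -0.1, 129.5]
force: [0.2, 0.2, -0.4]
gripper_width: 91.3
gripper_force: 0.0
```

```bash
python3 - <<'E'
from h import *
s=state();print(s['ee_pos'],s['ee_rot'],s['time_s'])
c=calibration('wrist');im=snap('wrist','w5.png')
d=trace('wrist','glazed_tile')[0];print(d['p'],d['bbox'],fit([('wrist',c,d['pixels'])],(594,-85),160,64,35,47))
d=trace('wrist','packing_box')[0];print(d['p'],fit([('wrist',c,d['pixels'])],(594,-85),188,92,0,84))
d=trace('wrist','packer_thick');print([(e['p'],e['bbox']) for e in d])
snap('side');d=trace('side','packer_thick')[0];print(d['p'],d['bbox'],fit([('side',calibration('side'),d['pixels'])],(325,-302),90,60,0,30))
plan(330,-295,250,135,n=10)
E
```

```text
[593.67464732 -84.28453452 289.10259562] [-1.79897426e+02 -1.06639469e-01  1.29531843e+02] 26.45
0.65 [285.5, 127.4, 66.4, 159.3] (np.float64(594.2419817367249), np.float64(-84.4469895336946), np.float64(129.2458716638334), np.float64(0.018494207604965562))
0.69 (np.float64(594.3957626145259), np.float64(-85.39262990136721), np.float64(129.48612809989208), np.float64(0.010595564330819873))
[(0.9, [0.0, 160.4, 45.2, 66.1])]
0.93 [387.6, 278.9, 51.3, 46.0] (np.float64(323.2366082020672), np.float64(-298.3896238847179), np.float64(47.72599101256366), np.float64(0.06539748287398439))
10 rows -> [ 330. -295.  250.]
[[0.0011,-0.0676,0.008],[-0.0002,-0.0002,-0.0191]],
[[0.0018,-0.0676,0.008],[-0.0002,-0.0002,-0.0191]],
[[0.0024,-0.0675,0.008],[-0.0002,-0.0002,-0.0191]],
[[0.0031,-0.0675,0.008],[-0.0002,-0.0002,-0.0191]],
[[0.0037,-0.0675,0.0079],[-0.0002,-0.0002,-0.0191]],
[[0.0044,-0.0674,0.0079],[-0.0002,-0.0002,-0.0191]],
[[0.005,-0.0674,0.0079],[-0.0002,-0.0002,-0.0191]],
[[0.0057,-0.0673,0.0079],[-0.0002,-0.0002,-0.0191]],
[[0.0063,-0.0673,0.008],[-0.0002,-0.0002,-0.0191]],
[[0.007,-0.0673,0.0079],[-0.0002,-0.0002,-0.0191]],
```

View pics/w5.png

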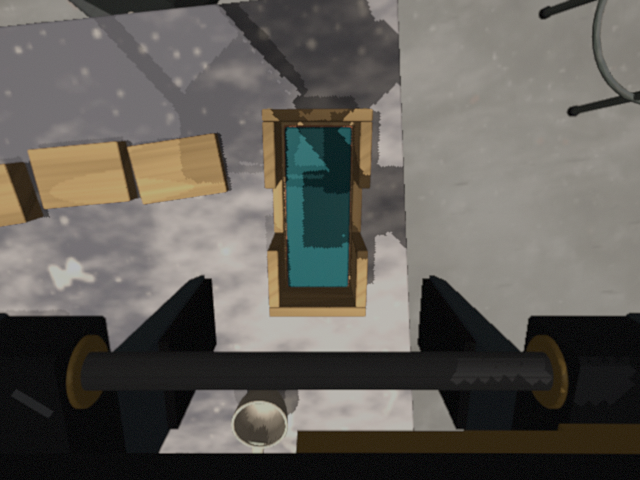

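The tile lies flat in the box, image (285,127) to (352,287), about 1 mm off centre. Next I go over the thick packer.

```bash
python3 - <<'E'
from h import *
plan(323,-299,200,48,n=11)
E
```

```text
11 rows -> [ 323. -299.  200.]
[[0.0013,-0.0629,0.0163],[-0.0003,0,0.2587]],
[[-0.0068,-0.0625,0.0163],[-0.0003,0,0.2587]],
[[-0.0148,-0.0611,0.0163],[-0.0003,0,0.2587]],
[[-0.0226,-0.0587,0.0163],[-0.0003,0,0.2587]],
[[-0.03,-0.0553,0.0163],[-0.0003,0,0.2587]],
[[-0.0369,-0.0509,0.0163],[-0.0003,0,0.2587]],
[[-0.0431,-0.0458,0.0163],[-0.0003,0,0.2587]],
[[-0.0487,-0.0398,0.0163],[-0.0003,0,0.2587]],
[[-0.0534,-0.0332,0.0163],[-0.0003,0,0.2587]],
[[-0.0572,-0.0261,0.0163],[-0.0003,0,0.2587]],
[[-0.0601,-0.0184,0.0164],[-0.0003,0,0.2587]],
```

Emit:
send_rows(
  deltas=[
    [[0.0013,-0.0629,0.0163],[0,0,0.2587]],
    [[-0.0068,-0.0625,0.0163],[0,0,0.2587]],
    [[-0.0148,-0.0611,0.0163],[0,0,0.2587]],
    [[-0.0226,-0.0587,0.0163],[0,0,0.2587]],
    [[-0.03,-0.0553,0.0163],[0,0,0.2587]],
    [[-0.0369,-0.0509,0.0163],[0,0,0.2587]],
    [[-0.0431,-0.0458,0.0163],[0,0,0.2587]],
    [[-0.0487,-0.0398,0.0163],[0,0,0.2587]],
    [[-0.0534,-0.0332,0.0163],[0,0,0.2587]],
    [[-0.0572,-0.0261,0.0163],[0,0,0.2587]],
  ],
)

```text
time_s: 27.75
ee_pos: [346.8, -280.1, 208.5]
ee_rot: [180.0, 0.0, 55.1]
force: [-0.6, -0.0, -0.8]
gripper_width: 91.0
gripper_force: 0.0
```

Emit:
send_rows(
  deltas=[
    [[-0.06,-0.0184,0.0164],[0,0,0.2587]],
    [[0,0,0],[0,0,0]],
    [[0,0,0],[0,0,0]],
    [[0,0,0],[0,0,0]],
  ],
)

```text
time_s: 28.15
ee_pos: [324.0, -298.8, 200.9]
ee_rot: [180.0, -0.0, 48.1]
force: [0.8, 0.2, 0.2]
gripper_width: 90.8
gripper_force: 0.0
```

```bash
python3 - <<'E'
from h import *
s=state();print(s['ee_pos'],s['ee_rot'],s['time_s'])
c=calibration('wrist');im=snap('wrist','w6.png')
for d in trace('wrist','packer_thick')[:2]:print(d['p'],d['bbox'],fit([('wrist',c,d['pixels'])],(323,-300),90,60,0,30))
E
```

```text
[ 324.04283159 -298.84426533  200.92130163] [ 1.79953207e+02 -2.02995302e-02  4.80829515e+01] 28.15
0.85 [276.4, 166.5, 76.2, 113.4] (np.float64(322.71573408940174), np.float64(-298.644167984809), np.float64(48.78375686739916), np.float64(0.009565617167687446))
```

View pics/w6.png

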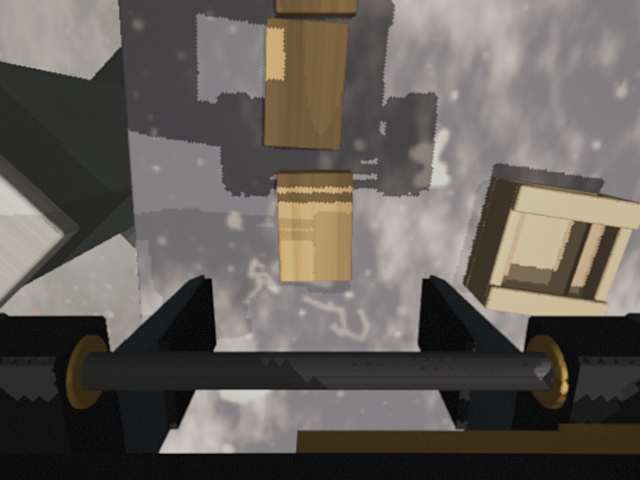

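The thick packer lies alone at (277,171) to (352,282), i.e. at (322.7,-298.6) with yaw 48.8°. Descend to z=20 and grip.

```bash
python3 - <<'E'
from h import *
plan(322.7,-298.6,20,48.8,n=6,start=(323.2,-299,200.2,48))
E
```

```text
6 rows -> [ 322.7 -298.6   20. ]
[[0,-0.0002,0.0601],[0,0,-0.0047]],
[[0,-0.0002,0.0601],[0,0,-0.0047]],
[[0,-0.0002,0.06],[0,0,-0.0047]],
[[0,-0.0002,0.0601],[0,0,-0.0047]],
[[0,-0.0002,0.06],[0,0,-0.0047]],
[[-0.0001,-0.0003,0.0601],[0,0,-0.0047]],
```

Emit:
send_rows(
  deltas=[
    [[0,-0.0004,0.07],[0,0,-0.007]],
    [[0,-0.0004,0.08],[0,0,-0.007]],
    [[0,-0.0004,0.08],[0,0,-0.007]],
    [[0,0,0.07],[0,0,-0.007]],
    [[0,0,0.04],[0,0,0]],
    [[0,0,0.02],[0,0,0]],
    [[0,0,0],[0,0,0]],
    [[0,0,0],[0,0,0]],
  ],
)

```text
time_s: 29.05
ee_pos: [323.8, -299.1, 21.4]
ee_rot: [179.9, 0.0, 48.9]
force: [0.3, 0.1, 0.3]
gripper_width: 91.0
gripper_force: 0.0
```

Emit:
send_rows(
  deltas=[
    [[0,0,0],[0,0,0]],
    [[0,0,0],[0,0,0]],
    [[0,0,0],[0,0,0]],
    [[0,0,0],[0,0,0]],
    [[0,0,0],[0,0,0]],
    [[0,0,0],[0,0,0]],
    [[0,0,0],[0,0,0]],
  ],
  grip=1,
  grip_force=20,
)

```text
time_s: 29.75
ee_pos: [322.9, -298.7, 21.0]
ee_rot: [180.0, 0.0, 48.8]
force: [-0.6, -0.0, 5.5]
gripper_width: 59.8
gripper_force: 20.0
```

```bash
python3 - <<'E'
from h import *
plan(594.2,-85.2,160,129.4,n=13,start=(322.7,-298.6,160,48.8))
E
```

```text
13 rows -> [594.2 -85.2 160. ]
[[0.0522,0.0098,0],[0,0,-0.2164]],
[[0.0509,0.0154,0],[0,0,-0.2164]],
[[0.0489,0.0208,0],[0,0,-0.2164]],
[[0.0464,0.0259,0],[0,0,-0.2164]],
[[0.0433,0.0308,0],[0,0,-0.2164]],
[[0.0397,0.0353,0],[0,0,-0.2164]],
[[0.0357,0.0394,0],[0,0,-0.2164]],
[[0.0312,0.043,0],[0,0,-0.2164]],
[[0.0264,0.0461,0],[0,0,-0.2164]],
[[0.0212,0.0487,0],[0,0,-0.2164]],
[[0.0158,0.0507,0],[0,0,-0.2164]],
[[0.0103,0.0521,0],[0,0,-0.2164]],
[[0.0046,0.0529,0],[0,0,-0.2164]],
```

Emit:
send_rows(
  deltas=[
    [[0,0,-0.01],[0,0,0]],
    [[0,0,-0.05],[0,0,0]],
    [[0,0,-0.07],[0,0,0]],
    [[0,0,-0.07],[0,0,0]],
    [[0,0,-0.05],[0,0,0]],
    [[0,0,-0.03],[0,0,0]],
    [[0,0,0],[0,0,0]],
  ],
)

```text
time_s: 30.45
ee_pos: [323.7, -299.5, 162.5]
ee_rot: [179.7, 0.0, 48.8]
force: [0.6, -0.3, -1.2]
gripper_width: 59.7
gripper_force: 20.0
```

Emit:
send_rows(
  deltas=[
    [[0.0522,0.0098,0],[0,0,-0.2164]],
    [[0.0509,0.0154,0],[0,0,-0.2164]],
    [[0.0489,0.0208,0],[0,0,-0.2164]],
    [[0.0464,0.0259,0],[0,0,-0.2164]],
    [[0.0433,0.0308,0],[0,0,-0.2164]],
    [[0.0397,0.0353,0],[0,0,-0.2164]],
    [[0.0357,0.0394,0],[0,0,-0.2164]],
    [[0.0312,0.043,0],[0,0,-0.2164]],
    [[0.0264,0.0461,0],[0,0,-0.2164]],
    [[0.0212,0.0487,0],[0,0,-0.2164]],
  ],
)

```text
time_s: 31.45
ee_pos: [531.6, -133.3, 158.8]
ee_rot: [-179.9, -0.1, 111.1]
force: [0.2, -0.9, -1.5]
gripper_width: 59.4
gripper_force: 20.0
```

Emit:
send_rows(
  deltas=[
    [[0.0158,0.0507,0],[0,0,-0.2164]],
    [[0.0103,0.0521,0],[0,0,-0.2164]],
    [[0.0046,0.0529,0],[0,0,-0.2164]],
    [[0,0,0],[0,0,0]],
    [[0,0,0],[0,0,0]],
    [[0,0,0],[0,0,0]],
    [[0,0,0],[0,0,0]],
  ],
)

```text
time_s: 32.15
ee_pos: [593.4, -85.7, 160.3]
ee_rot: [-179.9, -0.0, 129.3]
force: [0.7, 0.3, -2.1]
gripper_width: 60.0
gripper_force: 20.0
```

Emit:
send_rows(
  deltas=[
    [[0,0.0012,0.02],[0,0,0]],
    [[0,0,0.04],[0,0,0]],
    [[0,0,0.03],[0,0,0]],
    [[0,0,0.01],[0,0,0]],
    [[0,0,0.01],[0,0,0]],
    [[0,0,0.01],[0,0,0]],
    [[0,0,0.01],[0,0,0]],
    [[0,0,0.01],[0,0,0]],
    [[0,0,0],[0,0,0]],
    [[0,0,0],[0,0,0]],
  ],
)

```text
time_s: 33.15
ee_pos: [594.9, -84.8, 90.7]
ee_rot: [180.0, 0.0, 129.4]
force: [-0.3, -1.1, -1.2]
gripper_width: 59.6
gripper_force: 20.0
```

Emit:
send_rows(
  deltas=[
    [[0,0,0.007],[0,0,0]],
    [[0,0,0.007],[0,0,0]],
    [[0,0,0.004],[0,0,0]],
    [[0,0,0],[0,0,0]],
    [[0,0,0],[0,0,0]],
  ],
)

```text
time_s: 33.65
ee_pos: [594.8, -84.8, 81.6]
ee_rot: [-180.0, 0.0, 129.4]
force: [0.4, 0.2, -1.3]
gripper_width: 59.8
gripper_force: 20.0
```

Now TCP 81.6; contact is expected at about 67.5.

Emit:
send_rows(
  deltas=[
    [[0,0,0.006],[0,0,0]],
    [[0,0,0.006],[0,0,0]],
    [[0,0,0.004],[0,0,0]],
    [[0,0,0.004],[0,0,0]],
    [[0,0,0],[0,0,0]],
    [[0,0,0],[0,0,0]],
  ],
)

```text
time_s: 34.25
ee_pos: [594.8, -84.8, 71.6]
ee_rot: [-180.0, 0.0, 129.4]
force: [0.9, 0.2, -1.1]
gripper_width: 59.7
gripper_force: 20.0
```

Emit:
send_rows(
  deltas=[
    [[0,0,0.002],[0,0,0]],
    [[0,0,0.001],[0,0,0]],
    [[0,0,0],[0,0,0]],
  ],
)

```text
time_s: 34.55
ee_pos: [594.8, -84.8, 70.1]
ee_rot: [-180.0, 0.0, 129.4]
force: [-0.7, -0.4, -0.3]
gripper_width: 60.0
gripper_force: 20.0
```

Emit:
send_rows(
  deltas=[
    [[0,0,0.0015],[0,0,0]],
    [[0,0,0.0015],[0,0,0]],
    [[0,0,0],[0,0,0]],
  ],
)

```text
time_s: 34.85
ee_pos: [594.7, -84.8, 68.5]
ee_rot: [-180.0, -0.0, 129.4]
force: [0.1, -0.3, -1.8]
gripper_width: 59.8
gripper_force: 20.0
```

Emit:
send_rows(
  deltas=[
    [[0,0,0.001],[0,0,0]],
    [[0,0,0.001],[0,0,0]],
    [[0,0,0],[0,0,0]],
  ],
)

```text
time_s: 35.15
ee_pos: [594.8, -84.8, 67.6]
ee_rot: [-180.0, -0.0, 129.4]
force: [-0.3, -0.1, -0.5]
gripper_width: 59.9
gripper_force: 20.0
```

Emit:
send_rows(
  deltas=[
    [[0,0,0.001],[0,0,0]],
    [[0,0,0],[0,0,0]],
    [[0,0,0],[0,0,0]],
  ],
)

```text
time_s: 35.45
ee_pos: [594.8, -84.8, 67.5]
ee_rot: [180.0, 0.0, 129.4]
force: [-1.6, 1.1, 2.1]
gripper_width: 59.7
gripper_force: 20.0
```

Contact at TCP 67.5, as predicted. Release, rise and check.

Emit:
send_rows(
  deltas=[
    [[0,0,0],[0,0,0]],
    [[0,0,0],[0,0,0]],
    [[0,0,0],[0,0,0]],
    [[0,0,0],[0,0,0]],
    [[0,0,0],[0,0,0]],
    [[0,0,-0.02],[0,0,0]],
    [[0,0,-0.05],[0,0,0]],
    [[0,0,-0.08],[0,0,0]],
    [[0,0,-0.09],[0,0,0]],
    [[0,0,-0.09],[0,0,0]],
  ],
  grip=0,
)

```text
time_s: 36.45
ee_pos: [594.5, -84.7, 234.5]
ee_rot: [180.0, 0.0, 129.4]
force: [2.1, 0.1, 0.2]
gripper_width: 91.6
gripper_force: 0.0
```

Emit:
send_rows(
  deltas=[
    [[0,0,-0.06],[0,0,0]],
    [[0,0,0],[0,0,0]],
    [[0,0,0],[0,0,0]],
    [[0,0,0],[0,0,0]],
    [[0,0,0],[0,0,0]],
  ],
)

```text
time_s: 36.95
ee_pos: [594.0, -84.7, 260.5]
ee_rot: [-179.9, -0.1, 129.4]
force: [0.7, 0.2, 1.3]
gripper_width: 91.2
gripper_force: 0.0
```

```bash
python3 - <<'E'
from h import *
s=state();print(s['ee_pos'],s['force'],s['time_s'])
c=calibration('wrist');a=snap('wrist','w7.png');b=snap('side','d7.png')
for d in trace('wrist','packer_thick')[:2]:print(d['p'],d['bbox'],fit([('wrist',c,d['pixels'])],(594,-85),90,60,47,77))
w=cv2.imread('pics/w7.png');d=cv2.imread('pics/d7.png')
cv2.imwrite('pics/v7.png',np.hstack([cv2.resize(w[60:360,170:470],(400,400)),cv2.resize(d[240:420,190:370],(400,400),interpolation=3)]))
E
```

```text
[594.02975529 -84.65424482 260.52993339] [0.67532519 0.21099355 1.29783942] 36.95
0.79 [280.9, 164.0, 75.4, 110.9] (np.float64(594.5376372531587), np.float64(-84.85150211238926), np.float64(129.47674156750412), np.float64(0.015623146925576537))
```

View pics/v7.png

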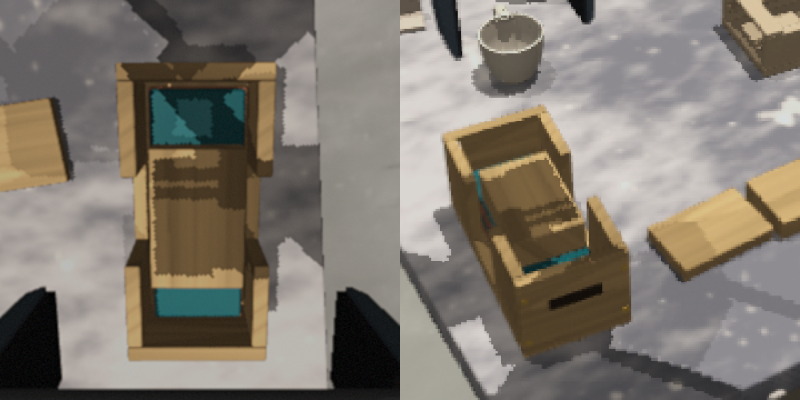

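The packer lies square and centred on the tile, crop (150,148) to (245,288), below the rim. The fit puts it within 1 mm of the box's centre, and nothing else has moved. I hand in the job.

```bash
python3 -c "
from workcell import *
print(job_done())"
```

```text
the job is handed in; nothing more can be done
None
```

I laid the tile flat and glaze up on the pile (felt top about 35 mm), put the thick packer square on it with its top about 77 mm against the 84 mm rim, and handed the job in at about 37 s; no verdict was reported.

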